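Hold the tablet mill's lid at pulse

ROBOT

A 6-joint arm with a two-finger parallel gripper is mounted at the origin on the work surface. World frame = base frame: x ahead of the robot, y to its left, z up, the work surface at z = 0. Lengths are in m, angles in rad, forces in N, time in s.
With the tool pointing down it reaches from about 0.3 to 0.775 m from the base axis. Payload 14.6 kg.
Tool frame: the origin (TCP) lies at the very end of the fingers, on their centre line; the grasp point (between the pads) lies 19 mm behind it; x points along the fingers, y is the direction in which the jaws open and shut, and the axes are right-handed (so a half turn about x gives the same grasp; the last joint's range is limited). The gripper opens to 94 mm and grips with 3 to 60 N. Pads are 16 mm wide; open, the fingers measure 119 mm over their backs; the gripper's body (75 mm by 177 mm) begins 78 mm behind the grasp point.
Start: joints at [-1.324, 0.3, 1.521, -0, 1.321, -0.067], TCP at [0.17, -0.523, 0.18] pointing down, gripper open.
Joint ranges: [-3.03, 3.03], [-0.79, 2.21], [0.23, 2.52], [-1.04, 4.18], [0, 3.07], [-2.55, 2.55]. Speed limits (rad/s): [2.22, 2.22, 2.57, 3.14, 3.14, 3.14].

INTERFACE

Orientations are given as [roll, pitch, yaw] about the fixed x, y, z axes, in that order (R = Rz(yaw) Ry(pitch) Rx(roll)).
In Python, from station import ctrl, viewer, hand_in gives the robot as it stands. The module is installed in compiled form; this text tells all that it offers.
- The arm moves only by the tool play_rows, never from a script. Its argument "deltas" is a list that holds one entry, the list of rows, each a list of 7 numbers: the shift along the tool's x, y, z in mm, then the turn, a rotation vector about the tool's x, y, z in rad, then the finger opening in mm, from 0 to 94. In form: [[[dx, dy, dz, ax, ay, az, gripper], ...]]. A call has 1 to 10 rows; each row shifts and turns the commanded pose from where the row before left it, along the tool's axes as they then stand; what a row does not reach is not made up. A row lasts 1/10 s, in which the tool goes at most 50 mm and 8.59 degrees, less where a joint would pass 70% of its speed; a pose out of reach is approached as far as the arm can. A call with a gripper value outside its range is refused whole. The fingers move at their own pace and stop on an object; "grip_force" is the grip in N (left out, the last holds). Time passes only in rows, so rows that do not move let the fingers close. It gives the time, the measured TCP pose, the force and the opening at its end, in the units of the state.
- ctrl.get_obs(): the state, without advancing time (a new reading comes with each control period).
- viewer.camera(name): name is "scene" or "top" or "wrist"; returns a dict with "img" (420x560x3 uint8, red, green, blue), "fx", "fy", "cx", "cy" (pixels), "rvec" (rotation vector, rad) and "tvec" (3), from world to camera coordinates, as OpenCV has them. Camera axes: x right, y down, z forward; pixel columns grow to the right and rows downward; lengths in m; the calibration is good to about 2 mm. A picture is of the moment at which its call begins. There is no depth.
- hand_in(): hands the job in, once; it reports no verdict.
The state is a dict: "time_s": time; "qpos": joint angles; "joint_vel": joint speeds; "tau": joint torques, N m; "ee_pos": TCP position; "eef_rot": TCP orientation; "force": force on the tool from outside, world axes, zero at the start; "moment": the same for the moment, N m; "grip_width": finger opening in m.
Only numpy, scipy, OpenCV 4.12 (cv2) and the standard library are available. Lean on these libraries where they do the work, as an engineer would, in place of code of your own. Each camera call takes 0.05 s, during which the arm holds its last target.

TASK

Put the clear bayonet lid on the tablet mill so that it drops fully home in the rim, then turn it clockwise (seen from above) to the pulse mark, half way to the lock, and keep holding it there against its spring: you finish while still gripping the lid, because the mill pulses only as long as it is held. Never turn it on as far as the click, which would lock the mill running, and leave the other things on the trolley where they are.

Things in the scene. Friction and masses are not known exactly. Their poses are not given: they have to be found in the camera images.
- lid_center (a point): The mill's lid, loose, standing upright on the trolley: a clear round cap 75 mm high in all, with a grey bar grip on top. Point on its axis, 37.5 mm above its underside; z up. From the underside: plug 77 mm across, 16 mm high; grey flange 90 mm across from 16 to 20 mm; clear dome 81 mm across, narrowing to 68 mm at its flat top 45 mm up. The same when turned by half a turn. About 0.12 kg.
- lid_grip (a point): Centre of the lid's bar grip, on the lid's axis 60 mm above its underside (22.5 mm above the lid's centre). The bar is 20 mm wide, 30 mm high (from 45 to 75 mm above the underside) and 56 mm long, its long way along the lid's x axis, from pin to pin.
- lid_pins (a point): On the lid's axis, level with its two bayonet pins, 5.5 mm above the underside. The round pins, 8 mm thick, stick out of the plug along the lid's +x and -x to 44.5 mm from the axis. A grey upright rib on the dome's side above each pin shows where it is and serves as pointer.
- mill_rim (a point): The tablet mill: white round machine fixed to the trolley, 110 mm high, 108 mm across its top, with an open steel bowl. Point on its axis at the top of the grey rim; z up. The rim's lip is 5 mm thick, its opening 81 mm across; along +x and -x are round-edged gaps 12 mm wide for the lid's pins. Fully home, the lid's flange lies on the lip: lid centre 21.5 mm above this point, pins 1.5 mm below the lip.
- pulse_mark (a point): The pulse mark, a raised black bar on top of the mill's lip 50 mm from the axis, 30 degrees clockwise (from above) from the gap on the mill's +x side; a like one lies opposite. The marks beside each gap, going clockwise: one dot at the gap (open), this bar (pulse), two dots 60 degrees from the gap (lock). The lid's ribs point at them.
- switch_ring (a joint): Angle (rad) of the sprung ring under the lip whose 12 mm pockets take the lid's pins (0.05 play): 0 at rest with the pockets under the gaps, growing as the lid turns clockwise from above; pulse mark 0.52, lock about 1.05. Its spring turns it back with 0.04 N m at 0 and 0.115 N m at pulse; let go, the lid springs back. From 0.73 the pins push sprung pawls (stiffer), which click in past 0.9.
- jar_lid: Bystander: plain aluminium lid of the cotton jar with a small round knob, 88 mm across, 38 mm high, no pins and no bar. Origin at the centre of its underside.
- med_cup: Bystander: small white medicine cup, 44 mm across, 36 mm high. Origin under its centre.
- pill_bottle: Bystander: amber pill bottle, 48 mm across, 82 mm high, standing. Origin under its centre.
- tape_roll: Bystander: roll of tape lying flat, 72 mm across, 25 mm high. Origin under its centre.
- cleaning_brush: Bystander: cleaning brush 150 mm long, lying on the trolley to the robot's right.
- dish: Bystander: shallow white dish 150 mm across, 35 mm high. Origin under its centre.
- tablet_carton: Bystander: flat white carton of tablets, 52 x 115 x 20 mm, lying on the far side of the mill. Origin under its centre.
Not all that is in view belongs to the job. Leave any blue look-alike of the part that bears lid_center alone.

How it is judged:
On the way:
1. the lid has dropped fully home in the mill's rim, pins through the gaps (horizontal distance between lid_center and mill_rim below 0.005 m and z of lid_center in the frame of mill_rim below 0.0235 m and angle between lid_center's own z axis and vertical below 0.08 rad), for 0.1 s.
At the end, for the whole second after the job is handed in: The lid is home in the mill's rim (centred within 5 mm, flange on the lip within about 2.5 mm, level within 0.08 rad), its pins hold the switch ring at the pulse mark within about 10 degrees (0.35 to 0.70 rad), and the fingers still grip the lid (more than 2 N) (value of joint switch_ring between 0.35 and 0.7 rad and horizontal distance between lid_center and mill_rim below 0.005 m and z of lid_center in the frame of mill_rim between 0.018 and 0.024 m and angle between lid_center's own z axis and vertical below 0.08 rad and contact force between the fingers and lid above 2 N); the arm keeps its last pose, push and grip.
It fails at once if the lid was turned on to the lock click (value of joint switch_ring above 0.88 rad).
It fails at once if a bystander was pushed away (distance of any of jar_lid, med_cup, pill_bottle, tape_roll, cleaning_brush, dish, tablet_carton from where it was at the start of the episode above 0.03 m).
It also fails if it takes over 48 s, if anything falls off the work surface, if the arm or the gripper's body presses on something with over 40 N, if the wrist force passes 120 N, or if a joint passes its speed limit or range.

## Working session

There is one attempt and no reset: what is moved stays moved. The work goes in short steps, Python scripts to look and compute and a tool call to move; the robot and the scene stay as the last step left them, time stands still between calls to the robot, and variables do not carry over. Pictures are saved under pics/ and viewed, and the job is handed in when it is done.

Besides the shell and the picture viewer there is one more tool, called after "Emit:" as name(argument=value, ...), one argument or row to a line, values as JSON. play_rows: Moves the arm, as the interface text tells. Its arguments: {"type":"object","properties":{"deltas":{"type":"array","items":{"type":"array","items":{"type":"array","items":{"type":"number"}}}},"grip_force":{"type":"number"}},"required":["deltas"]}

```bash
mkdir -p pics; python3 - <<'E'
from station import ctrl, viewer
import cv2,pickle
o=ctrl.get_obs()
for k,v in o.items(): print(k,v)
d={}
for n in ["scene","top","wrist"]:
    c=viewer.camera(n); d[n]=c
    cv2.imwrite(f"pics/{n}0.png",c["img"][:,:,::-1])
    print(n,c["fx"],c["fy"],c["cx"],c["cy"],c["rvec"],c["tvec"])
pickle.dump(d,open("c0.pkl","wb"))
E
```

```text
time_s 0.0
qpos [-1.32361961e+00  3.00461914e-01  1.52160113e+00  1.55328951e-05
  1.32069743e+00 -6.65915219e-02]
joint_vel [-0.00099678 -0.00154448 -0.00124829 -0.00122633 -0.00035316  0.00034499]
tau [ 2.63013448e-03 -5.31798470e+01 -3.52729261e+01  7.09083793e-02
  2.43888900e-02 -9.54641678e-05]
ee_pos [ 0.16968716 -0.52285423  0.17968291]
eef_rot [-1.65027024  1.56962841  1.8050868 ]
force [-0.00214341 -0.22981149  0.34333072]
moment [-0.05488227 -0.05931251  0.04269275]
grip_width 0.09446744098316816
scene 467.12545551940127 467.12545551940127 277.9041038540573 206.46565158028366 [ 0.83228361  2.43658637 -1.26047903] [ 0.42158441 -0.12496934  1.55426836]
top 509.5893384275088 509.5893384275088 275.4155016500031 211.8765639043912 [ 2.16197736 -2.17906045  0.12297828] [0.0339207  0.5718224  1.36965133]
wrist 291.7565799236419 291.7565799236419 278.942102638979 206.74359558999933 [-2.3520325   1.70911322  0.24095695] [-0.55066323 -0.02744242  0.39196973]
```

View pics/scene0.png

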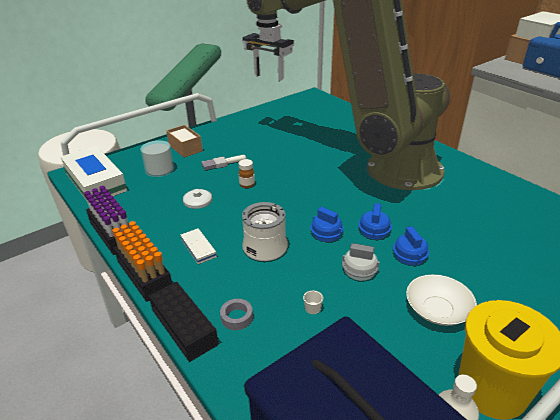

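View pics/top0.png

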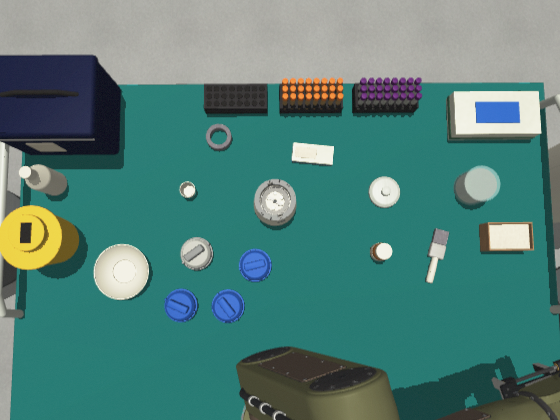

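View pics/wrist0.png

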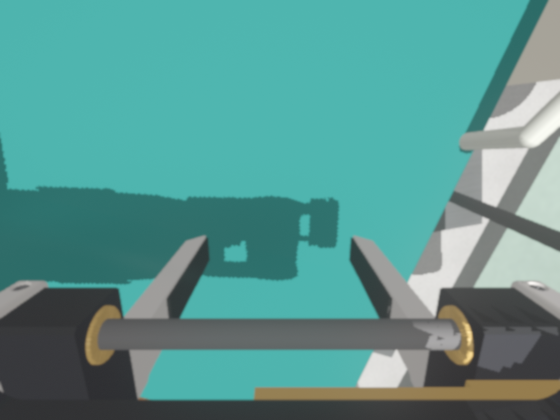

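The scene and top views show the grey lid at top px (197,253), the mill at (275,202), and three blue look-alikes nearby. I'll enlarge the lid and mill.

```bash
python3 - <<'E'
import cv2,pickle,numpy as np
d=pickle.load(open("c0.pkl","rb"))
t=d["top"]["img"][:,:,::-1]; s=d["scene"]["img"][:,:,::-1]
f=lambda im,x,y,w,k:cv2.resize(im[y-w//2:y+w//2,x-w//2:x+w//2],None,fx=k,fy=k,interpolation=cv2.INTER_CUBIC)
cv2.imwrite("pics/z0.png",np.hstack([f(t,197,253,60,6.5),f(t,275,202,60,6.5)]))
cv2.imwrite("pics/z1.png",np.hstack([f(s,361,258,60,6.5),f(s,265,228,60,6.5)]))
E
```

```text
(no output)
```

View pics/z0.png

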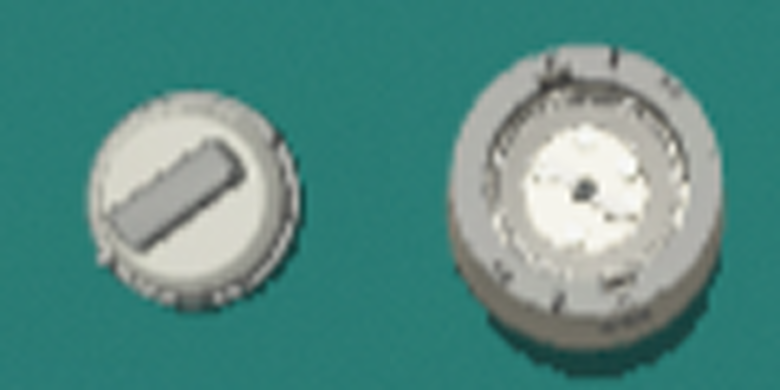

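View pics/z1.png

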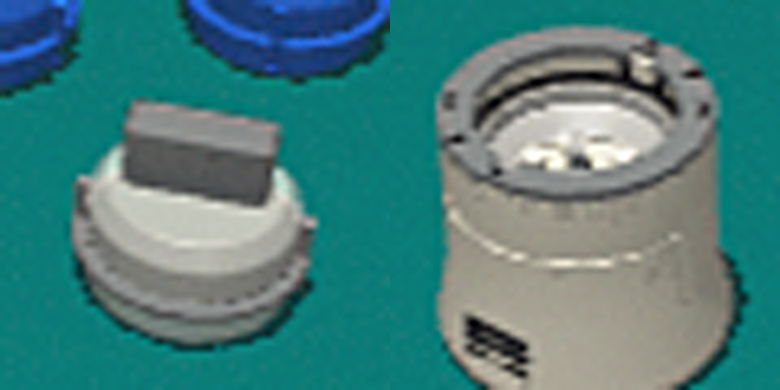

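```bash
cat > h.py <<'E'
import numpy as np, cv2
def ray(c,uv):
    R,_=cv2.Rodrigues(np.array(c["rvec"],float)); t=np.array(c["tvec"],float).ravel()
    K=np.array([(uv[0]-c["cx"])/c["fx"],(uv[1]-c["cy"])/c["fy"],1.])
    return -R.T@t, R.T@K
def onz(c,uv,z):
    o,d=ray(c,uv); return o+d*(z-o[2])/d[2]
def proj(c,P):
    R,_=cv2.Rodrigues(np.array(c["rvec"],float)); p=(R@np.atleast_2d(P).T).T+np.ravel(c["tvec"])
    return np.c_[c["fx"]*p[:,0]/p[:,2]+c["cx"],c["fy"]*p[:,1]/p[:,2]+c["cy"]]
E
python3 - <<'E'
import pickle; from h import *
d=pickle.load(open("c0.pkl","rb")); t=d["top"]; s=d["scene"]
L=lambda x,y:(x/6.5+167-.42,y/6.5+223-.42); M=lambda x,y:((x-390)/6.5+245-.42,y/6.5+172-.42)
SL=lambda x,y:(x/6.5+331-.42,y/6.5+228-.42); SM=lambda x,y:((x-390)/6.5+235-.42,y/6.5+198-.42)
# bar top corners (z=.075)
B=[onz(t,L(*p),.075) for p in [(213,137),(241,165),(106,212),(135,245)]]
B=np.array(B);print("bar",B.mean(0),np.linalg.norm(B[0]-B[1]),np.linalg.norm(B[0]-B[2]))
v=(B[0]+B[1]-B[2]-B[3]);print("bar yaw",np.degrees(np.arctan2(v[1],v[0])))
m=np.array([onz(t,M(*p),.11) for p in [(586,180),(550,62),(614,58),(672,85),(620,295),(560,300),(503,270)]])
print(m)
for a,b in [(1,4),(2,5),(3,6)]:
    w=m[a]-m[b];print("c",(m[a]+m[b])/2,np.degrees(np.arctan2(w[1],w[0])),np.linalg.norm(w))
print("scene bar",np.mean([onz(s,SL(*p),.075) for p in [(133,102),(280,124),(125,133),(275,153)]],0))
pp=[(450,100),(452,140),(495,170),(650,45),(695,72),(706,107)]
q=[onz(s,SM(*p),.111) for p in pp];print(np.array(q))
E
```

```text
bar [0.46330124 0.24684494 0.075     ] 0.01616683144525632 0.05246067862716069
bar yaw -54.12640543658688
[[ 0.59651594  0.03154627  0.11      ]
 [ 0.64431797  0.04559227  0.11      ]
 [ 0.64576001  0.01991859  0.11      ]
 [ 0.63464473 -0.00322529  0.11      ]
 [ 0.55027317  0.0183892   0.11      ]
 [ 0.54845559  0.0422803   0.11      ]
 [ 0.56062553  0.06488835  0.11      ]]
c [0.59729557 0.03199073 0.11      ] 16.132860944685632 0.09790010493001276
c [0.5971078  0.03109945 0.11      ] -12.942528093413186 0.09984085773003197
c [0.59763513 0.03083153 0.11      ] -42.62075217057157 0.10058981213221958
scene bar [0.46443318 0.25132616 0.075     ]
[[6.34598851e-01 1.81445655e-05 1.11000000e-01]
 [6.48362339e-01 2.20050109e-02 1.11000000e-01]
 [6.46077627e-01 4.78020413e-02 1.11000000e-01]
 [5.51533653e-01 1.92352196e-02 1.11000000e-01]
 [5.48685651e-01 4.50268621e-02 1.11000000e-01]
 [5.59423961e-01 6.60322617e-02 1.11000000e-01]]
```

```bash
cat >> h.py <<'E'
from scipy.spatial.transform import Rotation as Rn
def tool(o):
    return np.array(o["ee_pos"]), Rn.from_euler('xyz',o["eef_rot"]).as_matrix()
def desired(phi): # tool x down, y at phi deg
    a=np.radians(phi); x=np.array([0,0,-1.]); y=np.array([np.cos(a),np.sin(a),0]); return np.c_[x,y,np.cross(x,y)]
def delta(o,P,phi):
    p,R=tool(o); Rd=desired(phi)
    return R.T@(np.array(P)-p)*1000, Rn.from_matrix(R.T@Rd).as_rotvec()
E
python3 - <<'E'
from h import *; from station import ctrl
o=ctrl.get_obs(); p,R=tool(o); print(R.round(3)); print(np.degrees(np.arctan2(R[1,1],R[0,1])))
for ph in (36,-144): print(delta(o,[.464,.248,.18],ph))
E
```

```text
[[-0.     0.309 -0.951]
 [ 0.001 -0.951 -0.309]
 [-1.    -0.001 -0.   ]]
-72.01963700687037
(array([ 4.30700624e-01, -6.42432148e+02, -5.17889985e+02]), array([-1.88529821e+00, -8.72708588e-04,  5.39190535e-04]))
(array([ 4.30700624e-01, -6.42432148e+02, -5.17889985e+02]), array([1.25629422e+00, 4.94708135e-04, 8.00711454e-04]))
```

Emit:
play_rows(
  deltas=[
    [[-4,-32.1,-25.9,0,0,0,94],[-4,-32.1,-25.9,0,0,0,94],[-4,-32.1,-25.9,0,0,0,94],[-4,-32.1,-25.9,0,0,0,94],[-4,-32.1,-25.9,0,0,0,94],[0,-32.1,-25.9,0,0,0,94],[0,-32.1,-25.9,0,0,0,94],[0,-32.1,-25.9,0,0,0,94],[0,-32.1,-25.9,0,0,0,94],[0,-32.1,-25.9,0,0,0,94]],
  ],
)

```text
time_s: 1.15
ee_pos: [0.3171, -0.1363, 0.2003]
eef_rot: [2.359, 1.57, -0.469]
force: [0.5, 0.5, 0.0]
grip_width: 0.094
```

Emit:
play_rows(
  deltas=[
    [[0,-32.1,-25.9,0,0,0,94],[0,-32.1,-25.9,0,0,0,94],[0,-32.1,-25.9,0,0,0,94],[0,-32.1,-25.9,0,0,0,94],[0,-32.1,-25.9,0,0,0,94],[0,-32.1,-25.9,0,0,0,94],[0,-32.1,-25.9,0,0,0,94],[0,-32.1,-25.9,0,0,0,94],[0,-32.1,-25.9,0,0,0,94],[0,-32.1,-25.9,0,0,0,94]],
  ],
)

```text
time_s: 2.15
ee_pos: [0.4645, 0.2492, 0.2]
eef_rot: [0.32, 1.57, -2.507]
force: [-0.3, -0.5, -0.0]
grip_width: 0.094
```

Emit:
play_rows(
  deltas=[
    [[0,0,0,-0.145,0,0,60],[0,0,0,-0.145,0,0,60],[0,0,0,-0.145,0,0,60],[0,0,0,-0.145,0,0,60],[0,0,0,-0.145,0,0,60],[0,0,0,-0.145,0,0,60],[0,0,0,-0.145,0,0,60],[0,0,0,-0.145,0,0,60],[0,0,0,-0.145,0,0,60],[0,0,0,-0.145,0,0,60]],
  ],
)

```text
time_s: 3.15
ee_pos: [0.4642, 0.2474, 0.2]
eef_rot: [-1.374, 1.57, -2.745]
force: [-0.1, -0.2, 0.4]
grip_width: 0.0599
```

Emit:
play_rows(
  deltas=[
    [[0,0,0,-0.145,0,0,60],[0,0,0,-0.145,0,0,60],[0,0,0,-0.145,0,0,60],[0,0,0,0,0,0,60],[0,0,0,0,0,0,60]],
  ],
)

```text
time_s: 3.65
ee_pos: [0.4642, 0.2474, 0.2001]
eef_rot: [-1.888, 1.571, -2.835]
force: [0.4, -0.5, -0.4]
grip_width: 0.0603
```

```bash
python3 - <<'E'
from h import *; from station import ctrl,viewer; import pickle
o=ctrl.get_obs(); print(o["time_s"],o["ee_pos"],o["qpos"]); print(delta(o,[.464,.248,.18],36))
c=viewer.camera("wrist"); pickle.dump(c,open("w1.pkl","wb")); cv2.imwrite("pics/w1.png",c["img"][:,:,::-1])
print(proj(c,[[.464,.248,.075]]))
E
```

```text
3.65 [0.46423705 0.2473954  0.20011421] [ 4.19975686e-01  2.31305252e-01  1.56085079e+00  3.20532485e-05
  1.34971132e+00 -2.03618391e-01]
(array([20.11422158,  0.16590966, -0.62750074]), array([-4.73148780e-03, -8.67974923e-05,  2.62510540e-04]))
[[278.42857935 193.48873547]]
```

View pics/w1.png

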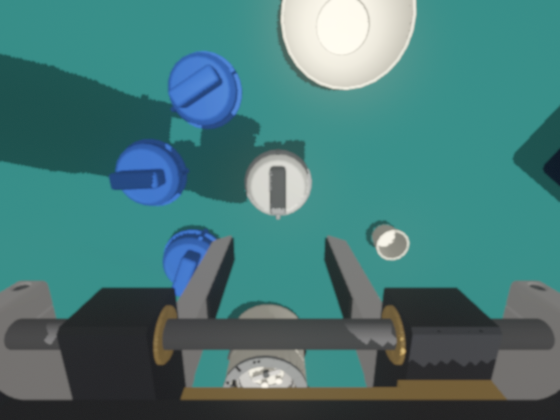

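```bash
python3 - <<'E'
from h import *; import pickle
c=pickle.load(open("w1.pkl","rb")); im=c["img"][:,:,::-1]
cv2.imwrite("pics/z2.png",cv2.resize(im[140:230,230:330],None,fx=6,fy=6,interpolation=cv2.INTER_CUBIC))
g=cv2.cvtColor(im,cv2.COLOR_BGR2GRAY); print(g[160:222:2,279]); print(g[185,262:296])
E
```

```text
[198 215 209 141  93  99 103 104 104 104 104 104 104 104 103 103 103 103
 103 103 102 102 102 105 151 176 174 164 161 151 126]
[215 214 214 214 214 210 197 170 138 117 106 103 103 103 103 103 104 104
 104 104 103 103 107 139 185 209 216 217 217 217 217 217 217 217]
```

View pics/z2.png

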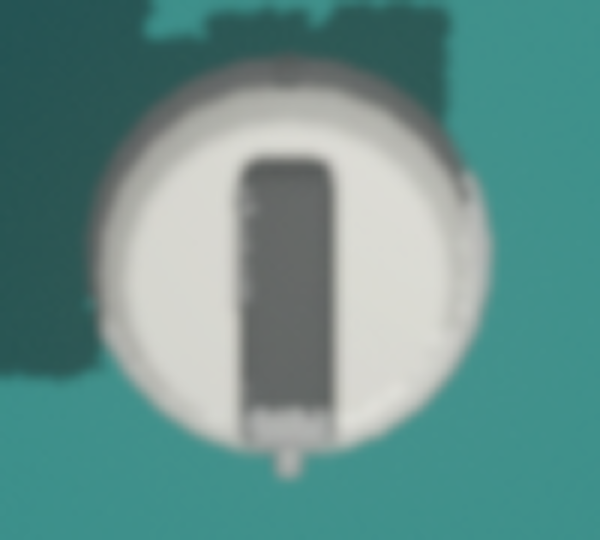

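```bash
python3 - <<'E'
from h import *; import pickle
c=pickle.load(open("w1.pkl","rb"))
f=lambda x,y:(x/6+230-.42,y/6+140-.42)
a,b=onz(c,f(288,156),.075),onz(c,f(289,409),.075)
print(a,b,(a+b)/2,np.linalg.norm(a-b),np.degrees(np.arctan2(*(a-b)[1::-1])))
l,r=onz(c,f(242,290),.075),onz(c,f(333,290),.075);print(np.linalg.norm(l-r),(l+r)/2)
# dome top circle (z=.045): left 125 right 448, top 122
l,r=onz(c,f(125,275),.045),onz(c,f(449,275),.045);print((l+r)/2,np.linalg.norm(l-r))
print(onz(c,f(288,122),.045), -ray(c,(0,0))[0])
# rib at pins: plug outline; silhouettes flange r45 z .018
for z,x0,x1 in((.018,90,492),):
    l,r=onz(c,f(x0,255),z),onz(c,f(x1,255),z);print((l+r)/2,np.linalg.norm(l-r))
E
```

```text
[0.44436716 0.27367943 0.075     ] [0.47338127 0.23357384 0.075     ] [0.45887421 0.25362663 0.075     ] 0.049500270586235524 125.88360694687535
0.017469887641642486 [0.4592808  0.25272735 0.075     ]
[0.4610086  0.24988865 0.045     ] 0.0677079159751218
[0.44264448 0.2758445  0.045     ] [-0.4189272  -0.31172865 -0.40409245]
[0.46224024 0.24947024 0.018     ] 0.0900365802849015
```

```bash
python3 - <<'E'
from h import *; import pickle
c=pickle.load(open("w1.pkl","rb"))
f=lambda x,y:(x/6+230-.42,y/6+140-.42)
a=onz(c,f(288,156),.045)
for y,z in((409,.075),(445,.072),(445,.075)):
    b=onz(c,f(289,y),z); print(a,b,(a+b)/2,np.linalg.norm((a-b)[:2]))
for P in ([.4625,.2487],):
  u=np.array([np.cos(np.radians(-54)),np.sin(np.radians(-54))])
  for z,r in ((.075,28),(.075,-28),(.045,28),(.045,-28),(.02,45),(.02,-45),(.045,34),(.045,-34)):
    q=proj(c,[[*(np.array(P)+u*r/1000),z]])[0]; print(z,r,((q[0]-230+.42)*6).round(),((q[1]-140+.42)*6).round())
E
```

```text
[0.44668626 0.27021087 0.045     ] [0.47338127 0.23357384 0.075     ] [0.46003376 0.25189235 0.06      ] 0.045330953447780244
[0.44668626 0.27021087 0.045     ] [0.47821871 0.22681264 0.072     ] [0.46245248 0.24851175 0.0585    ] 0.05364420917090032
[0.44668626 0.27021087 0.045     ] [0.47768309 0.22757974 0.075     ] [0.46218467 0.2488953  0.06      ] 0.05270878778824659
0.075 28 290.0 455.0
0.075 -28 288.0 171.0
0.045 28 290.0 412.0
0.045 -28 289.0 150.0
0.02 45 291.0 453.0
0.02 -45 289.0 55.0
0.045 34 290.0 439.0
0.045 -34 289.0 120.0
```

Wrist view: the lid's bar is centred near (278,188) and runs straight up and down in the image, so the jaws are aligned with it. The fitted centre is (0.4624, 0.2487).

```bash
python3 - <<'E'
from h import *; from station import ctrl
o=ctrl.get_obs(); print(delta(o,[.4624,.2487,.0495],36))
E
```

```text
(array([150.65091281,  -0.70703829,  -2.13699388]), array([-4.44560379e-03, -5.74418705e-05,  2.21324683e-04]))
```

Emit:
play_rows(
  deltas=[
    [[25,-0.7,-2.1,-0.004,0,0,55],[30,0,0,0,0,0,55],[30,0,0,0,0,0,55],[25,0,0,0,0,0,55],[20,0,0,0,0,0,55],[12,0,0,0,0,0,55],[8,0,0,0,0,0,55],[0,0,0,0,0,0,55],[0,0,0,0,0,0,55]],
  ],
  grip_force=35,
)

```text
time_s: 4.6
ee_pos: [0.4629, 0.2489, 0.051]
eef_rot: [1.366, 1.57, 0.427]
force: [-0.1, -0.0, 0.1]
grip_width: 0.0551
```

Emit:
play_rows(
  deltas=[
    [[0,0,0,0,0,0,30],[0,0,0,0,0,0,20],[0,0,0,0,0,0,10],[0,0,0,0,0,0,10],[0,0,0,0,0,0,10],[0,0,0,0,0,0,10],[0,0,0,0,0,0,10]],
  ],
)

```text
time_s: 5.3
ee_pos: [0.4625, 0.2487, 0.0502]
eef_rot: [-1.695, 1.571, -2.634]
force: [0.5, 0.2, 0.3]
grip_width: 0.0099
```

Opening reads 10 mm, but the bar is 20 mm wide, so I'll look.

```bash
python3 - <<'E'
from h import *; from station import ctrl,viewer; import pickle
o=ctrl.get_obs(); print(o["ee_pos"],o["grip_width"],o["qpos"])
for n in("wrist","scene"):
  c=viewer.camera(n); pickle.dump(c,open(n+"2.pkl","wb")); im=c["img"][:,:,::-1]
  if n=="scene": im=cv2.resize(im[150:330,260:480],None,fx=3,fy=3,interpolation=cv2.INTER_CUBIC)
  cv2.imwrite(f"pics/{n}2.png",im)
E
```

```text
[0.46249155 0.24865787 0.0502424 ] 0.009870032697005935 [ 4.23556163e-01  3.92872583e-01  1.72302700e+00 -6.21097679e-06
  1.02575618e+00 -2.08370279e-01]
```

View pics/wrist2.png

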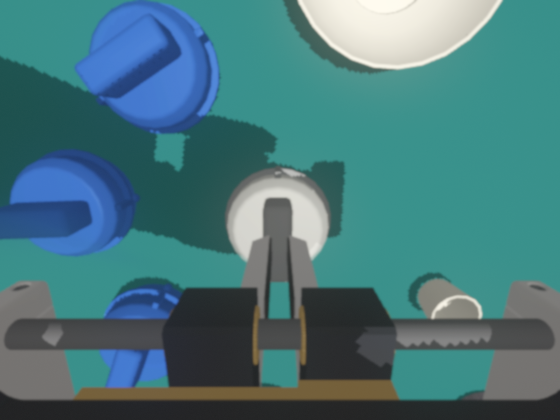

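View pics/scene2.png

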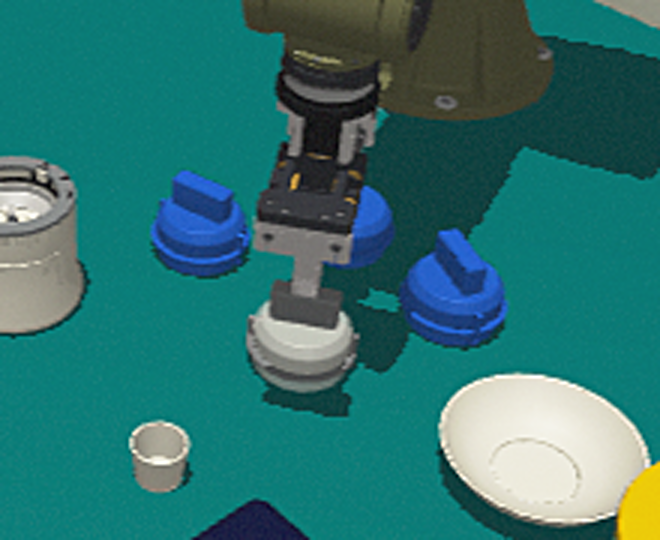

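```bash
python3 - <<'E'
from h import *; import pickle
from station import ctrl
p=np.array(ctrl.get_obs()["ee_pos"])
for n in("wrist","scene"):
  c=pickle.load(open(n+"2.pkl","rb")); q=proj(c,[p,p+[0,0,.05]]); print(n,q, (q-[260,150])*3, "cam",ray(c,(0,0))[0])
c=pickle.load(open("w1.pkl","rb")); print(proj(c,[[.4642,.2474,.2]]),ray(c,(0,0))[0],ray(c,(280,210))[1])
c=pickle.load(open("wrist2.pkl","rb")); im=c["img"][:,:,::-1]
cv2.imwrite("pics/z3.png",cv2.resize(im[155:295,205:355],None,fx=4,fy=4,interpolation=cv2.INTER_CUBIC))
E
```

```text
wrist [[277.92492799 233.04651839]
 [277.64912323 264.12099374]] [[ 53.77478396 249.13955516]
 [ 52.9473697  342.36298121]] cam [0.41658952 0.31262519 0.25421513]
scene [[360.71951789 254.10111455]
 [362.47585185 238.26999121]] [[302.15855368 312.30334365]
 [307.42755554 264.80997363]] cam [1.12947104 0.81986321 0.81315457]
[[277.87737249 232.95045869]] [0.4189272  0.31172865 0.40409245] [ 0.169552   -0.22964345 -0.95846426]
```

View pics/z3.png

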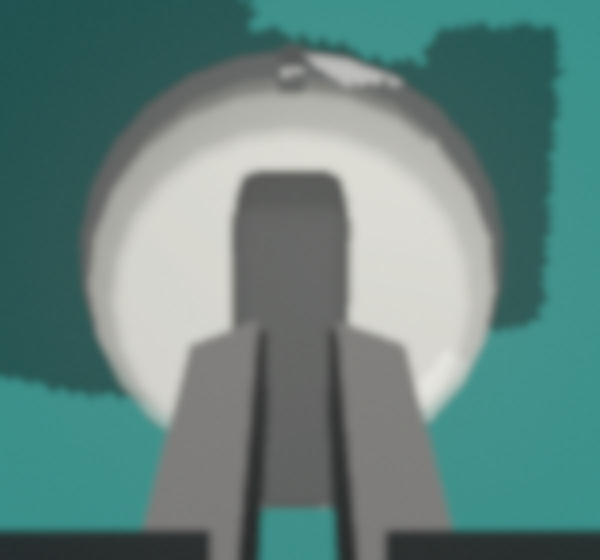

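```bash
python3 - <<'E'
from h import *; import pickle
c=pickle.load(open("scene2.pkl","rb")); im=c["img"][:,:,::-1]
cv2.imwrite("pics/z4.png",cv2.resize(im[205:290,330:400],None,fx=7,fy=7,interpolation=cv2.INTER_CUBIC))
E
```

```text
(no output)
```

View pics/z4.png

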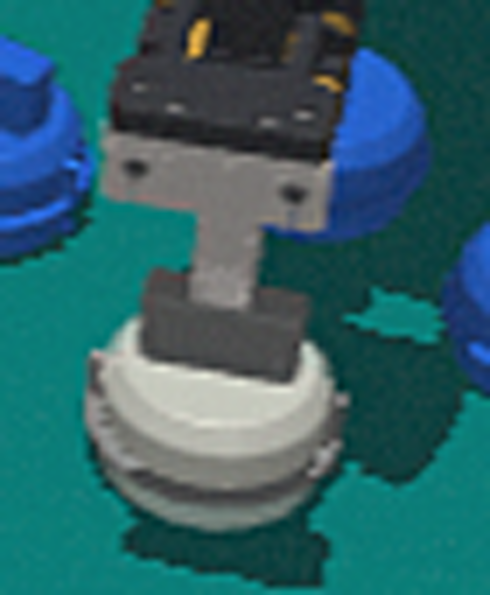

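The scene and wrist views agree that the visible fingertips end about at the bar's top edge, roughly 25 mm higher than the reported TCP, and the jaws closed above the bar without contact. I'll open, go lower in small steps and watch the force.

Emit:
play_rows(
  deltas=[
    [[0,0,0,0,0,0,50],[0,0,0,0,0,0,50],[0,0,0,0,0,0,50],[0,0,0,0,0,0,50]],
  ],
)

```text
time_s: 5.8
ee_pos: [0.4625, 0.2487, 0.0503]
eef_rot: [0.804, 1.571, -0.134]
force: [0.1, 0.5, -0.6]
grip_width: 0.0389
```

Emit:
play_rows(
  deltas=[
    [[2,0,0,0,0,0,50],[2,0,0,0,0,0,50],[2,0,0,0,0,0,50],[0,0,0,0,0,0,50]],
  ],
)

```text
time_s: 6.2
ee_pos: [0.4623, 0.2486, 0.0439]
eef_rot: [-1.763, 1.57, -2.702]
force: [-0.4, 0.1, 0.5]
grip_width: 0.0499
```

Emit:
play_rows(
  deltas=[
    [[1.5,0,0,0,0,0,50],[1.5,0,0,0,0,0,50],[1,0,0,0,0,0,50],[0,0,0,0,0,0,50]],
  ],
)

```text
time_s: 6.6
ee_pos: [0.4624, 0.2487, 0.0401]
eef_rot: [-1.868, 1.571, -2.807]
force: [-0.4, 0.8, 0.3]
grip_width: 0.05
```

```bash
python3 - <<'E'
from h import *; from station import ctrl,viewer; import pickle
o=ctrl.get_obs(); print(o["time_s"],o["ee_pos"],o["grip_width"],o["force"])
for n in("wrist","scene"):
  c=viewer.camera(n); pickle.dump(c,open(n+"3.pkl","wb")); im=c["img"][:,:,::-1]
  a=im[205:290,330:400] if n=="scene" else im[155:295,205:355]
  print(proj(c,[o["ee_pos"]]))
  cv2.imwrite(f"pics/{n}3.png",cv2.resize(a,None,fx=4 if n=="wrist" else 7,fy=4 if n=="wrist" else 7,interpolation=cv2.INTER_CUBIC))
E
```

```text
6.6 [0.46243371 0.2486569  0.04009006] 0.050016718671088214 [-0.40233636  0.76038668  0.33853457]
[[277.92414879 233.05760509]]
[[360.38178504 257.19686101]]
```

View pics/wrist3.png

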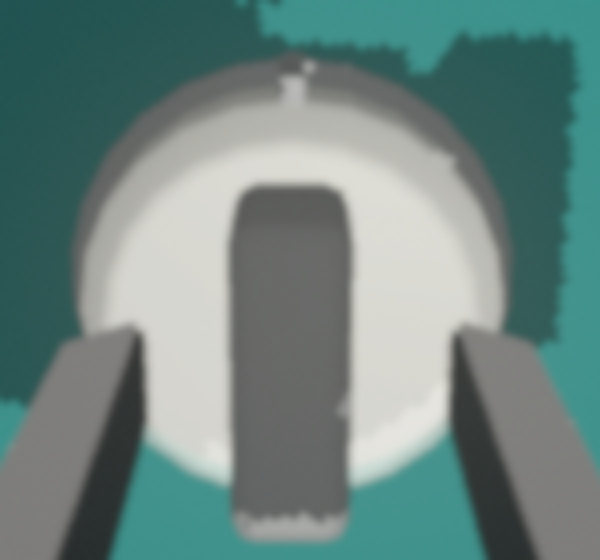

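View pics/scene3.png

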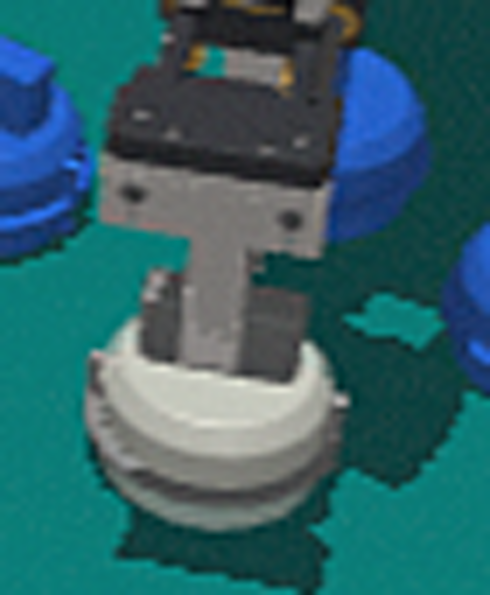

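The fingers are still above the dome with no contact force at a reported TCP height of 40 mm, so the real tips are well behind the reported TCP. I'll work out that offset.

```bash
python3 - <<'E'
from h import *; import pickle
from station import ctrl
o=ctrl.get_obs(); p,R=tool(o)
c=pickle.load(open("wrist3.pkl","rb")); s=pickle.load(open("scene3.pkl","rb"))
cam=ray(c,(0,0))[0]; print("cam in tool",R.T@(cam-p))
sgn=np.sign((R.T@(cam-p))[2])
for d in (0,10,15,20,25,30):
    q=proj(c,[p+R@[-d/1000,y,sgn*.008] for y in(.025,-.025)])
    qs=proj(s,[p+R@[-d/1000,.025*k,0.] for k in (1,-1)])
    print(d,((q-[205,155])*4).round().tolist(), ((qs-[330,205])*7).round().tolist())
E
```

```text
cam in tool [-0.2037971   0.00068023 -0.07872097]
0 [[428.0, 272.0], [157.0, 272.0]] [[202.0, 412.0], [223.0, 320.0]]
10 [[434.0, 291.0], [150.0, 291.0]] [[204.0, 391.0], [226.0, 298.0]]
15 [[437.0, 301.0], [147.0, 301.0]] [[205.0, 380.0], [227.0, 288.0]]
20 [[441.0, 311.0], [143.0, 311.0]] [[207.0, 369.0], [228.0, 277.0]]
25 [[444.0, 322.0], [139.0, 322.0]] [[208.0, 358.0], [229.0, 266.0]]
30 [[448.0, 334.0], [135.0, 334.0]] [[209.0, 347.0], [230.0, 255.0]]
```

Emit:
play_rows(
  deltas=[
    [[4,0,0,0,0,0,50],[4,0,0,0,0,0,50],[3,0,0,0,0,0,50],[2,0,0,0,0,0,50],[1,0,0,0,0,0,50],[0,0,0,0,0,0,50]],
  ],
)

```text
time_s: 7.3
ee_pos: [0.4624, 0.2487, 0.0261]
eef_rot: [-1.938, 1.571, -2.877]
force: [0.6, 0.5, -0.2]
grip_width: 0.0497
```

```bash
python3 - <<'E'
from h import *; from station import ctrl,viewer; import pickle
o=ctrl.get_obs(); print(o["time_s"],o["ee_pos"],o["grip_width"],o["force"])
ims=[]
for n in("wrist","scene"):
  c=viewer.camera(n); pickle.dump(c,open(n+"4.pkl","wb")); im=c["img"][:,:,::-1]
  a=im[205:290,330:400] if n=="scene" else im[165:290,205:355]
  ims.append(cv2.resize(a,(400,480),interpolation=cv2.INTER_CUBIC))
cv2.imwrite(f"pics/p4.png",np.hstack(ims))
E
```

```text
7.3 [0.46243951 0.24869479 0.02612154] 0.04969591723066304 [ 0.55703038  0.49313503 -0.20478457]
```

View pics/p4.png

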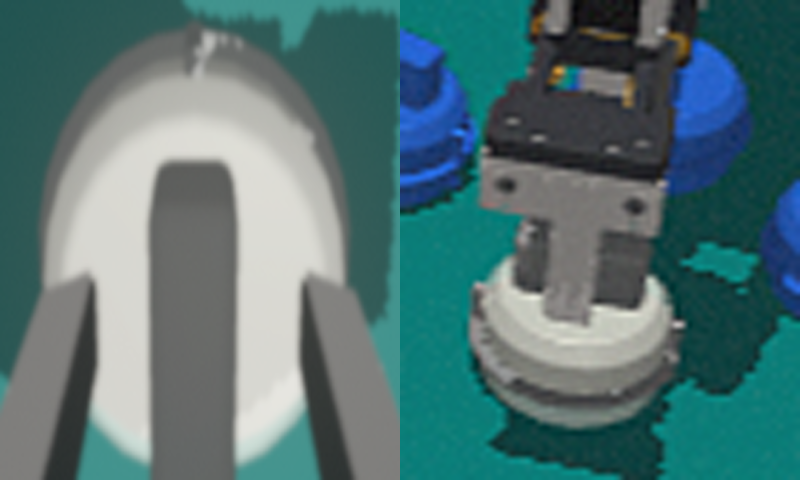

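Emit:
play_rows(
  deltas=[
    [[0,0,0,0,0,0,30],[0,0,0,0,0,0,20],[0,0,0,0,0,0,8],[0,0,0,0,0,0,8],[0,0,0,0,0,0,8],[0,0,0,0,0,0,8],[0,0,0,0,0,0,8]],
  ],
  grip_force=45,
)

```text
time_s: 8.1
ee_pos: [0.4625, 0.2487, 0.0262]
eef_rot: [-1.669, 1.571, -2.608]
force: [0.0, -0.4, -0.1]
grip_width: 0.0198
```

Emit:
play_rows(
  deltas=[
    [[-5,0,0,0,0,0,8],[-15,0,0,0,0,0,8],[-25,0,0,0,0,0,8],[-35,0,0,0,0,0,8],[-35,0,0,0,0,0,8],[-25,0,0,0,0,0,8],[-15,0,0,0,0,0,8],[-5,0,0,0,0,0,8]],
  ],
)

```text
time_s: 8.9
ee_pos: [0.463, 0.2489, 0.1882]
eef_rot: [1.372, 1.568, 0.433]
force: [0.2, 0.3, -1.4]
grip_width: 0.0195
```

The lid is held: 19.7 mm opening, about 1.2 N of weight. Next I'll carry it above the mill.

```bash
python3 - <<'E'
from h import *; from station import ctrl
o=ctrl.get_obs(); print(o["ee_pos"],delta(o,[.5966,.0321,.186],36.0))
E
```

```text
[0.46296593 0.24892973 0.18816571] (array([  2.25008574, -20.28209292, 253.89261476]), array([ 0.00369778,  0.00054539, -0.00273189]))
```

Emit:
play_rows(
  deltas=[
    [[0,-1,12,0,0,0,8],[0,-3,35,-0.0,0,0,8],[0,-3,40,0,0,0,8],[0,-3,40,0,0,0,8],[0,-3,40,0,0,0,8],[0,-3,40,0,0,0,8],[0,-3,32,0,0,0,8],[0,-1,15,0,0,0,8],[0,0,0,-0.08,0,0,8],[0,0,0,-0.12,0,0,8]],
  ],
)

```text
time_s: 9.9
ee_pos: [0.5961, 0.0313, 0.185]
eef_rot: [-2.464, 1.569, 3.083]
force: [0.2, 0.2, -1.1]
grip_width: 0.0196
```

Emit:
play_rows(
  deltas=[
    [[0,0,0,-0.14,0,0,8],[0,0,0,-0.14,0,0,8],[0,0,0,-0.14,0,0,8],[0,0,0,-0.14,0,0,8],[0,0,0,-0.14,0,0,8],[0,0,0,-0.14,0,0,8],[0,0,0,-0.12,0,0,8],[0,0,0,-0.08,0,0,8],[0,0,0,0,0,0,8],[0,0,0,0,0,0,8]],
  ],
)

```text
time_s: 10.9
ee_pos: [0.5962, 0.032, 0.1857]
eef_rot: [2.778, 1.57, 3.077]
force: [0.9, -0.1, -1.3]
grip_width: 0.0203
```

```bash
python3 - <<'E'
from h import *; from station import ctrl,viewer; import pickle
o=ctrl.get_obs(); print(o["time_s"],o["ee_pos"],o["grip_width"],o["force"],delta(o,[.5966,.0321,.186],107.))
for n in("wrist","scene","top"):
  c=viewer.camera(n); pickle.dump(c,open(n+"5.pkl","wb")); im=c["img"][:,:,::-1]
  if n=="scene": im=cv2.resize(im[120:270,200:350],None,fx=4,fy=4,interpolation=cv2.INTER_CUBIC)
  if n=="top": im=cv2.resize(im[140:270,200:350],None,fx=4,fy=4,interpolation=cv2.INTER_CUBIC)
  cv2.imwrite(f"pics/{n}5.png",im)
E
```

```text
10.9 [0.59617674 0.03203084 0.18566443] 0.020261557377016882 [ 0.859078   -0.11364203 -1.30895664] (array([-0.33594094, -0.05845707,  0.42458099]), array([ 0.00223231, -0.00082983, -0.000315  ]))
```

View pics/wrist5.png

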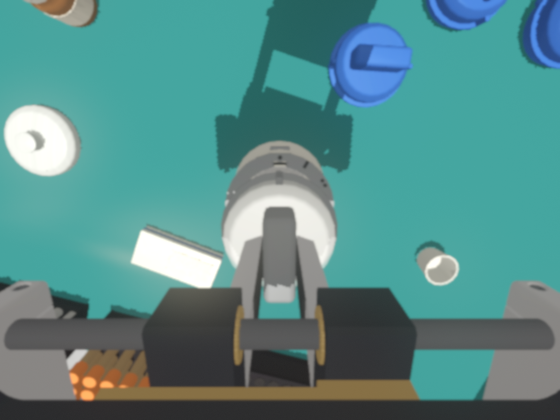

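View pics/scene5.png

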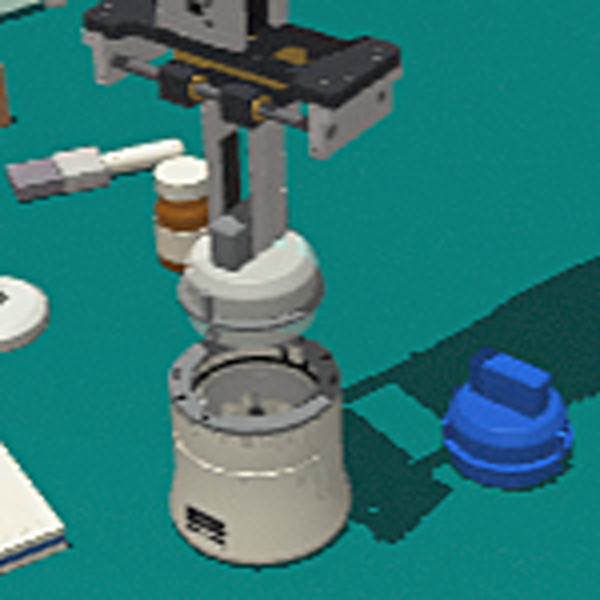

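```bash
python3 - <<'E'
from h import *; import pickle
from station import ctrl
c=pickle.load(open("wrist5.pkl","rb")); im=c["img"][:,:,::-1]
cv2.imwrite("pics/z5.png",cv2.resize(im[135:235,215:345],None,fx=6,fy=6,interpolation=cv2.INTER_CUBIC))
g=lambda q:((q-[215,135]+.42)*6).round().tolist()
M=np.array([.597,.032])
for a in (17,-13,-43,197,167,137):
    r=np.radians(a); print("mill",a,g(proj(c,[[*(M+.05*np.array([np.cos(r),np.sin(r)])),.111]])))
o=ctrl.get_obs();p,R=tool(o)
E
```

```text
mill 17 [[390.0, 711.0]]
mill -13 [[245.0, 675.0]]
mill -43 [[135.0, 575.0]]
mill 197 [[392.0, 129.0]]
mill 167 [[549.0, 172.0]]
mill 137 [[659.0, 286.0]]
```

View pics/z5.png

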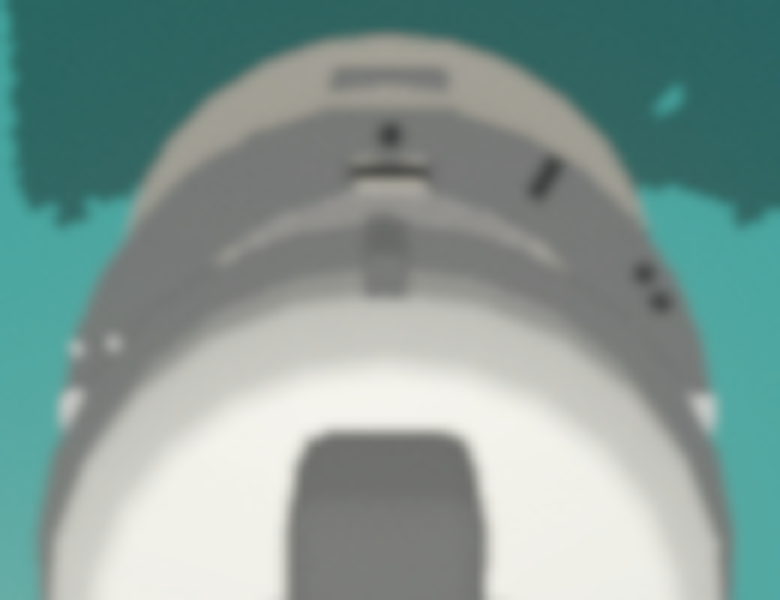

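View pics/top5.png

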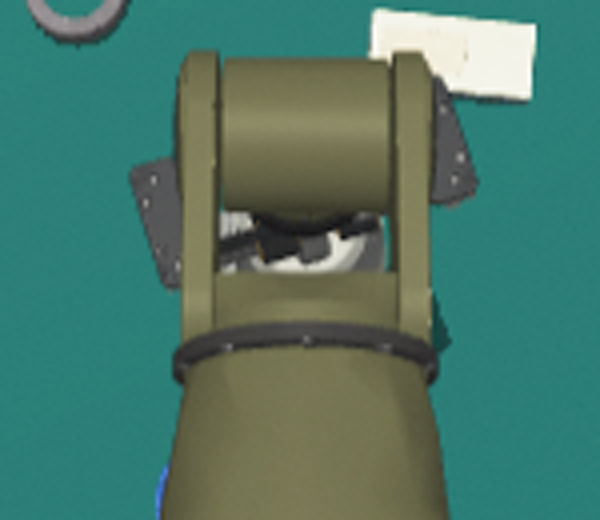

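```bash
python3 - <<'E'
from h import *; import pickle
from station import ctrl
from scipy.optimize import least_squares
c=pickle.load(open("wrist5.pkl","rb"))
f=lambda x,y:np.array((x/6+215-.42,y/6+135-.42))
obs=[f(389,133),f(547,179),f(652,288)]
pts=np.array([onz(c,q,.1105)[:2] for q in obs]); print(pts)
def res(v):
    a=np.radians([197+v[2],167+v[2],137+v[2]]); return (v[:2]+.05*np.c_[np.cos(a),np.sin(a)]-pts).ravel()*1000
s=least_squares(res,[.597,.032,0]); print("mill",s.x,s.fun)
o=ctrl.get_obs();p,R=tool(o); 
phi=np.degrees(np.arctan2(R[1,1],R[0,1])); print("phi",phi,p)
u=-np.array([np.cos(np.radians(phi-90)),np.sin(np.radians(phi-90))]) # toward camera end
z0=p[2]-.0262
g=lambda q:((q-[215,135]+.42)*6).round().tolist()
for n,z,r in(("dometop",.045,34),("flange top",.02,45),("flange bot",.016,45),("plug bot",0,38.5),("pin out mid",.0055,44.5),("bar top",.075,28),("bar base",.045,28)):
    print(n,g(proj(c,[[*(p[:2]+u*r/1000),z0+z]])))
print("dome sides",g(proj(c,[[*(p[:2]+k*.034*R[:2,1]),z0+.045] for k in(1,-1)])), "flange",g(proj(c,[[*(p[:2]+k*.045*R[:2,1]),z0+.02] for k in(1,-1)])))
E
```

```text
[[0.54994137 0.01709162]
 [0.54947275 0.04328323]
 [0.56118716 0.06516254]]
mill [ 0.59784459  0.03136193 -0.31130688] [ 0.00926592 -0.08827101 -0.28483143 -0.40921041  0.27556551  0.49748142]
phi 107.17451505720811 [0.59632981 0.03198609 0.18605084]
dometop [[396.0, 365.0]]
flange top [[395.0, 227.0]]
flange bot [[394.0, 222.0]]
plug bot [[394.0, 251.0]]
pin out mid [[394.0, 213.0]]
bar top [[398.0, 504.0]]
bar base [[396.0, 418.0]]
dome sides [[694.0, 655.0], [97.0, 655.0]] flange [[747.0, 577.0], [42.0, 578.0]]
```

Wrist view: the lid rib is at (279,177), and the gap dot and slot at (279.4,157), so lateral alignment is within about 0.3 mm. Along the bar I need about +1 mm, plus a tiny yaw. Then I'll descend.

Emit:
play_rows(
  deltas=[
    [[5,0,1.1,0.006,0,0,8],[12,0,0,0,0,0,8],[12,0,0,0,0,0,8],[8,0,0,0,0,0,8],[4,0,0,0,0,0,8],[2,0,0,0,0,0,8],[0,0,0,0,0,0,8]],
  ],
)

```text
time_s: 11.75
ee_pos: [0.5975, 0.0323, 0.1432]
eef_rot: [2.41, 1.571, 2.705]
force: [0.2, -0.4, -0.9]
grip_width: 0.02
```

```bash
python3 - <<'E'
from h import *; from station import ctrl,viewer; import pickle
o=ctrl.get_obs(); print(o["time_s"],o["ee_pos"],o["grip_width"],o["force"],o["moment"])
ims=[]
for n in("wrist","scene"):
  c=viewer.camera(n); pickle.dump(c,open(n+"6.pkl","wb")); im=c["img"][:,:,::-1]
  a=im[165:235,219:339] if n=="wrist" else im[170:270,220:310]
  ims.append(cv2.resize(a,(0,0),fx=6 if n=="wrist" else 5.5,fy=6 if n=="wrist" else 5.5,interpolation=cv2.INTER_CUBIC))
  cv2.imwrite(f"pics/{n}6.png",ims[-1])
E
```

```text
11.75 [0.59749636 0.03225723 0.14317891] 0.019961606821166124 [ 0.16838034 -0.38813214 -0.91299509] [ 0.03385112 -0.19898093  0.01433704]
```

View pics/wrist6.png

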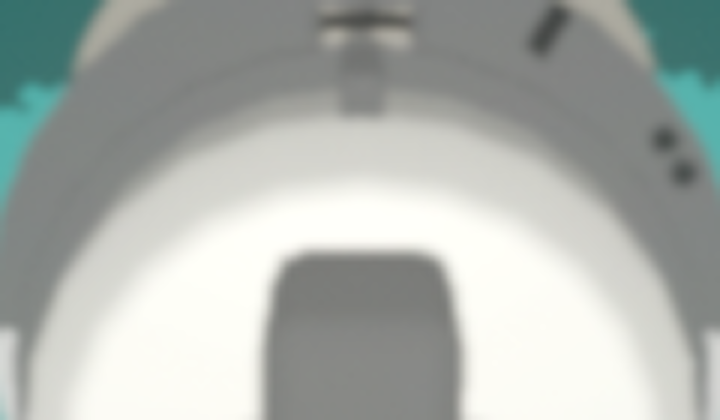

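View pics/scene6.png

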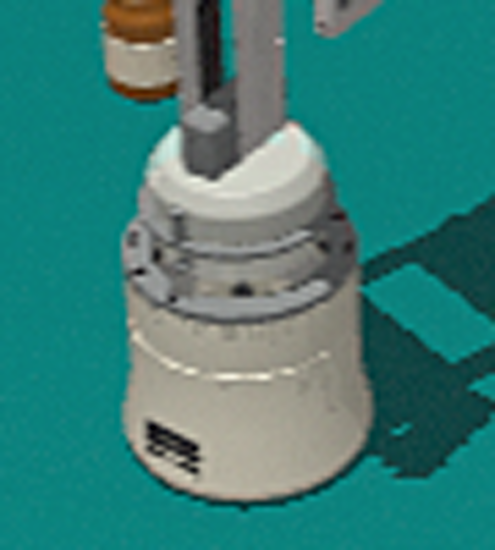

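Emit:
play_rows(
  deltas=[
    [[2,0.2,0,0,0,0,8],[2,0,0,0,0,0,8],[2,0,0,0,0,0,8],[2,0,0,0,0,0,8],[2,0,0,0,0,0,8],[0,0,0,0,0,0,8]],
  ],
)

```text
time_s: 12.45
ee_pos: [0.5973, 0.0325, 0.1329]
eef_rot: [2.818, 1.57, 3.113]
force: [0.1, -0.8, -0.5]
grip_width: 0.0196
```

Emit:
play_rows(
  deltas=[
    [[2,0,0,0,0,0,8],[2,0,0,0,0,0,8],[2,0,0,0,0,0,8],[0,0,0,0,0,0,8]],
  ],
)

```text
time_s: 12.85
ee_pos: [0.5973, 0.0324, 0.1269]
eef_rot: [2.89, 1.57, -3.098]
force: [0.5, -0.5, -1.4]
grip_width: 0.0194
```

Emit:
play_rows(
  deltas=[
    [[2,0,0,0,0,0,8],[1.5,0,0,0,0,0,8],[1.5,0,0,0,0,0,8],[0,0,0,0,0,0,8]],
  ],
)

```text
time_s: 13.25
ee_pos: [0.5973, 0.0325, 0.122]
eef_rot: [2.784, 1.57, 3.079]
force: [0.2, 0.6, -1.0]
grip_width: 0.0197
```

Emit:
play_rows(
  deltas=[
    [[0.8,0,0,0,0,0,8],[0.8,0,0,0,0,0,8],[0,0,0,0,0,0,8]],
  ],
)

```text
time_s: 13.55
ee_pos: [0.5974, 0.0325, 0.1205]
eef_rot: [2.821, 1.571, 3.116]
force: [0.5, -0.1, -1.0]
grip_width: 0.0197
```

Emit:
play_rows(
  deltas=[
    [[0.5,0,0,0,0,0,8],[0.5,0,0,0,0,0,8],[0,0,0,0,0,0,8]],
  ],
)

```text
time_s: 13.85
ee_pos: [0.5975, 0.0324, 0.1202]
eef_rot: [-0.329, 1.57, -0.034]
force: [-1.3, -0.3, 5.2]
grip_width: 0.02
```

```bash
python3 - <<'E'
from h import *; from station import ctrl,viewer; import pickle
o=ctrl.get_obs(); print(o["time_s"],o["ee_pos"],o["grip_width"],o["force"],o["moment"])
for n in("wrist","scene"):
  c=viewer.camera(n); pickle.dump(c,open(n+"7.pkl","wb")); im=c["img"][:,:,::-1]
  a=im[165:235,219:339] if n=="wrist" else im[170:270,220:310]
  k=6 if n=="wrist" else 5.5
  cv2.imwrite(f"pics/{n}7.png",cv2.resize(a,(0,0),fx=k,fy=k,interpolation=cv2.INTER_CUBIC))
E
```

```text
13.85 [0.59754795 0.03239374 0.12019422] 0.02003617001592634 [-1.29627063 -0.27582504  5.19193957] [ 0.10862885  0.37929171 -0.00101659]
```

View pics/scene7.png

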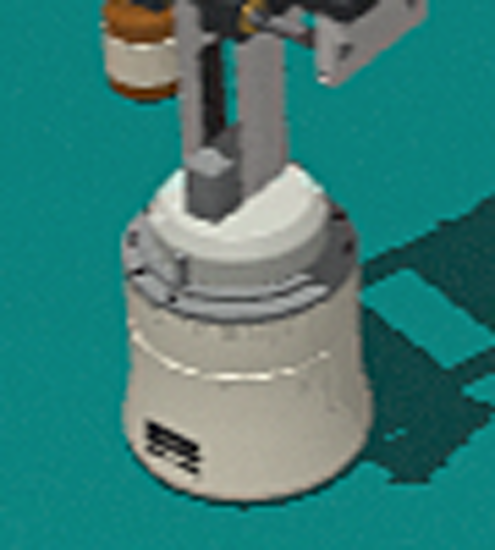

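View pics/wrist7.png

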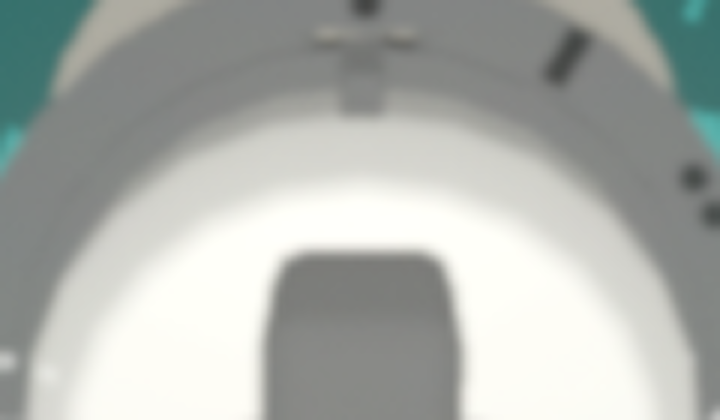

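Fully home: TCP z is 0.1202 as predicted, with 5 N contact. Now I'll turn clockwise slowly to pulse.

Emit:
play_rows(
  deltas=[
    [[0,0,0,0.05,0,0,8],[0,0,0,0.07,0,0,8],[0,0,0,0.07,0,0,8],[0,0,0,0.06,0,0,8],[0,0,0,0,0,0,8]],
  ],
  grip_force=55,
)

```text
time_s: 14.45
ee_pos: [0.5977, 0.0325, 0.1202]
eef_rot: [0.018, 1.57, 0.061]
force: [-1.9, -0.0, 5.8]
grip_width: 0.0197
```

```bash
python3 - <<'E'
from h import *; from station import ctrl
o=ctrl.get_obs(); p,R=tool(o); print(o["time_s"],p,np.degrees(np.arctan2(R[1,1],R[0,1])),o["grip_width"],o["force"],o["moment"])
E
```

```text
14.45 [0.59765016 0.03250743 0.12016836] 92.47646611755825 0.019689016503335648 [-1.87434522 -0.04478255  5.80127829] [ 0.21081672  0.15427815 -0.01230266]
```

Emit:
play_rows(
  deltas=[
    [[0,0,0,0.07,0,0,8],[0,0,0,0.07,0,0,8],[0,0,0,0.07,0,0,8],[0,0,0,0.06,0,0,8],[0,0,0,0,0,0,8],[0,0,0,0,0,0,8]],
  ],
)

```text
time_s: 15.05
ee_pos: [0.5977, 0.0324, 0.1202]
eef_rot: [0.117, 1.57, -0.108]
force: [-1.4, -0.4, 4.8]
grip_width: 0.0197
```

```bash
python3 - <<'E'
from h import *; from station import ctrl,viewer; import pickle
o=ctrl.get_obs(); p,R=tool(o); print(o["time_s"],p,np.degrees(np.arctan2(R[1,1],R[0,1])),o["grip_width"],o["force"],o["moment"])
for n in("wrist","scene"):
  c=viewer.camera(n); pickle.dump(c,open(n+"8.pkl","wb")); im=c["img"][:,:,::-1]
  a=im[145:245,214:344] if n=="wrist" else im[170:270,220:310]
  k=6 if n=="wrist" else 5.5
  cv2.imwrite(f"pics/{n}8.png",cv2.resize(a,(0,0),fx=k,fy=k,interpolation=cv2.INTER_CUBIC))
E
```

```text
15.05 [0.59767064 0.03237123 0.12018271] 77.11030994784096 0.019660143661523737 [-1.35270119 -0.37180993  4.80160599] [-0.0300935   0.17404923  0.04839801]
```

View pics/wrist8.png

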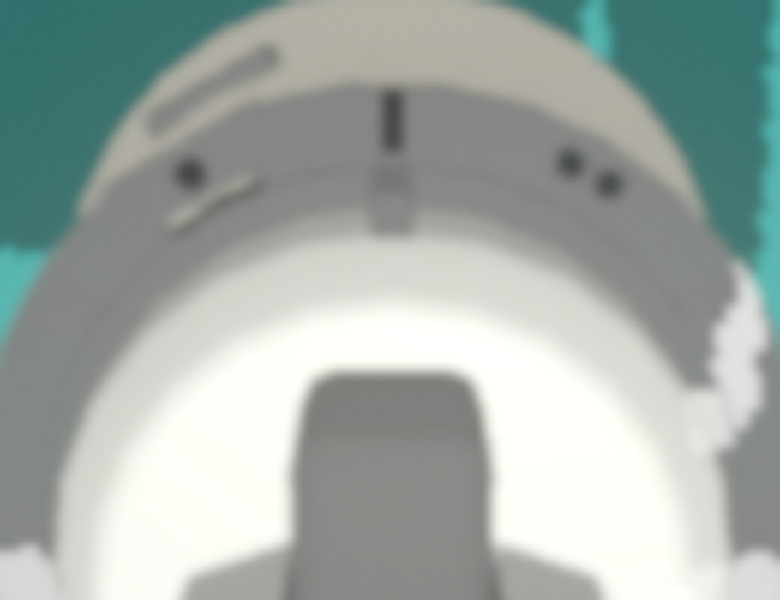

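View pics/scene8.png

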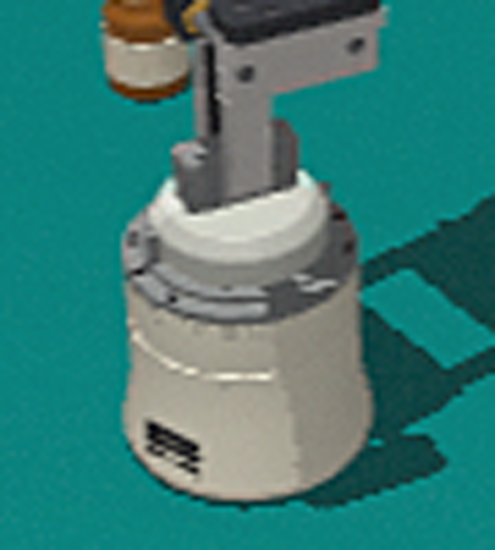

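The rib at (391,200) in the crop points straight at the pulse bar at (393,120), with the lid seated. I'll hold half a second to check it is steady, then hand in.

Emit:
play_rows(
  deltas=[
    [[0,0,0,0,0,0,8],[0,0,0,0,0,0,8],[0,0,0,0,0,0,8],[0,0,0,0,0,0,8],[0,0,0,0,0,0,8],[0,0,0,0,0,0,8]],
  ],
)

```text
time_s: 15.75
ee_pos: [0.5977, 0.0324, 0.1202]
eef_rot: [0.124, 1.57, -0.101]
force: [-1.3, -0.4, 5.3]
grip_width: 0.0196
```

```bash
python3 - <<'E'
from h import *; from station import ctrl,viewer,hand_in
o=ctrl.get_obs(); print(o["ee_pos"],o["grip_width"],o["force"])
a=cv2.imread("pics/wrist8.png"); im=viewer.camera("wrist")["img"][145:245,214:344,::-1]
b=cv2.resize(im,(0,0),fx=6,fy=6,interpolation=cv2.INTER_CUBIC); print("diff",cv2.absdiff(a,b).mean())
hand_in()
E
```

```text
[0.59767056 0.0323977  0.12016774] 0.019624352862309322 [-1.25335891 -0.42618026  5.32431475]
diff 0.24555840455840455
the job is handed in; nothing more can be done
```

The lid is seated in the mill and was still held at the pulse mark when I handed in, about 15.8 s into the 48 s. I gripped it by its bar, lowered it through the rim gaps until it was fully home, and turned it about 30° clockwise.

**Last checks**
- **Seating:** the tool was at z 0.1202 m, the height I had worked out for fully home, with about 5 N of contact force.
- **Pulse mark:** the wrist picture shows the lid's rib in line with the pulse bar. The view barely changed over a further 0.7 s of holding. I could not read the switch ring's angle directly.
- **Grip:** the opening was 19.6 mm on the 20 mm bar, with the grip set to 55 N.

**What disagreed**
- **First grasp:** it closed on nothing, because the visible fingertips end about 25 mm short of the reported tool point. I went lower and the second grasp held.
- **Wrist moment:** the reading about the vertical axis (about -0.01 to 0.05 N m) was too small and noisy to confirm the spring torque, so I judged the angle from the picture and the turn of the tool.
- **Other objects:** I touched no bystander or blue look-alike that I know of, but I took no final picture to check them.

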